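Tip a circuit board over the edge of the soldering jig and push it home, solder side up

TASK

Turn the small circuit board over into the soldering jig without picking it up or carrying it: push it flat along the bench until its long edge butts against the front edge of the jig, tip it up on that edge with the fingertips and push it on over, so that it comes down on the jig with its solder side up. Then push it along between the guide rails until its edge is fully home and square against the back stop, under the lip, and leave it there. Do not disturb the solder reel, the pliers or the heat sink.

Things in the scene. Friction and masses are not known exactly. Their poses are not given: they have to be found in the camera images.
- board: Loose green circuit board, about 50 g, 50 mm (its x) by 70 mm (its y); z points out of its component side. Origin: centre, at the foot of its four 6 mm spacers, so on the bench at the start. Two grey terminal strips stand 10 mm above it along the short sides, all other parts are lower. Starts component side up in front of the jig, +x edge towards the jig, up to 0.25 rad askew.
- board_mid (a point): Centre of the bare board, half-way through its 2.4 mm (7.2 mm above the bench at the start). Spacers: white, 5.5 mm across, at x = +-17, y = +-20 mm. Terminal strips: x = -20 to 20, |y| = 24 to 33 mm. Turned over, the board stands level on these strips, spacers up, its solder side 12.4 mm above the plate.
- board_lead (a point): Middle of the board's +x long edge, 25 mm from board_mid: the edge that meets the jig first and on which the board is tipped up. Same axes as the board.
- board_trail (a point): Middle of the board's -x long edge, 25 mm from board_mid: the edge to push on first, 6 mm clear of the bench below. With the board pressed lightly (about 5 N) against the jig's step, fingertips that move up carry this edge up by friction. Turned over, it is the edge that goes to the back stop. Same axes as the board.
- jig: Fixed soldering jig: brown base plate 100 mm (x) by 122 mm (y), 12 mm thick, on the bench. Origin: centre of its underside; +x points from the front edge (x = -50 mm) to the back stop (x = +36 mm), z up. Two aluminium guide rails, 14 mm high above the plate: inner faces at |y| = 37 mm for x = 22 to 36 mm, flaring straight out to |y| = 50 mm at x = -4 mm; the plate before that is bare.
- jig_edge (a point): Middle of the top corner of the jig's front edge, a square step 12 mm high above the bench, free of rails. Same axes as the jig.
- jig_stop (a point): Foot of the back stop's face, in the middle, on the top of the plate; same axes as the jig. Above it a steel lip 3 mm thick reaches 4 mm forward of the face, its underside 14.5 mm above the plate, so that the upturned board's edge goes under it.
- solder_reel: reel of solder, 58x76x50 mm, standing left of and behind the jig; origin in the middle of its underside; leave it alone
- flat_pliers: Flat-nose pliers with blue handles, 48x150x11 mm, lying near the bench's front edge on the left; origin in the middle of the underside; leave them alone
- heat_sink: finned heat sink, 22x34x20 mm, lying to the right, behind the board; origin in the middle of its underside; leave it alone
Not all that is in view belongs to the job. Leave any blue look-alike of the board alone.

How it is judged:
By the outcome, as a careful person would: the job done as asked, in the order asked, and still so for the second after the job is handed in, with the robot touching nothing.
It also fails if it takes over 43 s, if anything falls off the work surface, if the arm or the gripper's body presses on something with over 40 N, if the wrist force passes 120 N, or if a joint passes its speed limit or range.

ROBOT

A 7-joint arm with a two-finger parallel gripper is mounted at the origin on a cart in front of the work surface, level with it; the furniture and walls round the work are solid. World frame = base frame: x ahead of the robot, y to its left, z up, the work surface at z = 0. Lengths are in m, angles in rad, forces in N, time in s.
With the tool pointing down it reaches from about 0.4 to 0.85 m from the base axis. Payload 4.5 kg.
Tool frame: the origin (TCP) lies on the centre line of the jaws, within the pads' length; the fingertips stand 22 mm ahead of it and the grasp point (between the pads) lies 3 mm ahead of it; z points along the fingers, y is the line along which they close (so a half turn about z gives the same grasp; the last joint's range is limited). The gripper opens to 88 mm and grips with 3 to 60 N. Pads are 18 mm wide; open, the fingers measure 123 mm over their backs; the gripper's body (75 mm by 187 mm) begins 45 mm behind the grasp point.
Start: joints at [1.234, 0.689, -0.195, 1.565, 0.157, 0.902, -0.215], TCP at [0.227, -0.583, 0.261] pointing down, gripper open.
Joint ranges: [-3.01, 3.01], [-0.46, 2.08], [-1.47, 1.51], [0.13, 2.56], [-1, 4.14], [0.04, 2.09], [-2.66, 2.66]. Speed limits (rad/s): [2.57, 2.57, 3.14, 3.14, 3.14, 3.14, 3.14].

INTERFACE

Orientations are given as a unit quaternion [w, x, y, z].
In Python, from cell import state, grab_frame, get_calibration, hand_in gives the robot as it stands.
- The arm moves only by the shell command python3 -m crank 'ROWS' [OPENING]. ROWS is a JSON object of lists of equal length, an entry for each row: "travel": the shift along the tool's x, y, z scaled (see below), a list of three; "angular": the turn, a rotation vector about the tool's x, y, z scaled (see below), a list of three. In form: {"travel": [[x, y, z], ...], "angular": [[rx, ry, rz], ...]}. A call has 1 to 8 rows; each row shifts and turns the commanded pose from where the row before left it, along the tool's axes as they then stand; what a row does not reach is not made up. The controller multiplies each number of a shift by 0.075 m and each number of a turn by pi rad. A row lasts 1/8 s, in which the tool goes at most 62.5 mm and 10.7 degrees, less where a joint would pass 70% of its speed; a pose out of reach is approached as far as the arm can. A call with a number of a shift or a turn outside -1 to 1 is refused whole. A call with a gripper value outside its range is refused whole. OPENING is the opening, from 0 (shut) to 1 (fully open), set as the call begins (- or left out, the last holds). The fingers move at their own pace and stop on an object; the grip force is fixed at half the most. Time passes only in rows, so rows that do not move let the fingers close. It gives the time, the measured TCP pose, the force, the opening and the grip force at its end, in the units of the state.
- state(): the state, without advancing time (a new reading comes with each control period).
- grab_frame(name): name is "side" or "top"; returns the picture (480x640x3 uint8, blue, green, red); there is no depth.
- get_calibration(name): a dict with "fx", "fy", "cx", "cy" (pixels), "dist" ([k1, k2, p1, p2, k3] as OpenCV has them; the pictures are not rectified), "R" (3x3) and "t" (3): a world point X has camera coordinates R X + t. Camera axes: x right, y down, z forward; pixel columns grow to the right and rows downward; lengths in m; the calibration is good to about 2 mm. A picture is of the moment at which its call begins. get_calibration takes no time and is no camera call.
- hand_in(): hands the job in; it is judged then, once.
The state is a dict: "t": time; "q": joint angles; "dq": joint speeds; "joint_torque": joint torques, N m; "position": TCP position; "eef_rot": TCP orientation; "wrist_force": force on the tool from outside, world axes, zero at the start; "torque": the same for the moment, N m; "grip_width": finger opening in m; "grasp_force": force on a finger pad.
Only numpy, scipy, OpenCV 4.12 (cv2) and the standard library are available. Lean on these libraries where they do the work, as an engineer would, in place of code of your own. Each camera call takes 0.05 s, during which the arm holds its last target. There are 200 camera calls.

## Working session

There is one attempt and no reset: what is moved stays moved. The work goes in short steps, Python scripts to look and compute and a shell command to move; the robot and the scene stay as the last step left them, time stands still between calls to the robot, and variables do not carry over. Pictures are saved under pics/ and viewed, at most 14 in all, crops included, and the job is handed in when it is done.

```bash
mkdir -p pics; ls; python3 - <<'E'
from cell import *
import cv2,json
print(state())
for n in("top","side"):
    cv2.imwrite(f"pics/{n}0.png",grab_frame(n)); print(n,get_calibration(n))
E
```

```text
pics
{'t': 0.0, 'q': array([ 1.23381506,  0.68997853, -0.19453594,  1.56637678,  0.15730034,
        0.90252223, -0.21508662]), 'dq': array([-0.00127057, -0.00019966, -0.00055628,  0.00170917,  0.00087082,
       -0.00216276,  0.00063503]), 'joint_torque': array([-2.91498609e-04, -5.27549922e+01, -1.26637179e+00, -1.53424072e+01,
       -5.25183161e-02,  6.56997581e-03,  1.59536662e-04]), 'position': array([ 0.22620568, -0.58196556,  0.25990525]), 'eef_rot': array([-9.15277692e-04,  9.82852913e-01,  1.84388873e-01, -2.37406505e-04]), 'wrist_force': array([-0.30754105,  0.10514455,  0.09273451]), 'torque': array([-0.00179431,  0.01193617,  0.00503383]), 'grasp_force': 0.0, 'grip_width': 0.08847285172655336}
top {'fx': 530.3108708782914, 'fy': 530.3108708782914, 'cx': 320.00439974419646, 'cy': 236.6564067792279, 'dist': array([-0.04509212,  0.        ,  0.        ,  0.        ,  0.        ]), 'R': array([[ 0.00523053, -0.99992902, -0.01070537],
       [-0.99901649, -0.00475378, -0.04408469],
       [ 0.04403067,  0.01092543, -0.99897044]]), 't': array([0.07727714, 0.54089061, 0.86697113])}
side {'fx': 521.8375432573988, 'fy': 521.8375432573988, 'cx': 319.7772940822282, 'cy': 235.800825415678, 'dist': array([-0.10901419,  0.        ,  0.        ,  0.        ,  0.        ]), 'R': array([[ 0.89523884, -0.44520743, -0.01837833],
       [-0.32073185, -0.61520999, -0.72017203],
       [ 0.30931941,  0.65062049, -0.69355208]]), 't': array([-0.46385959,  0.23997006,  0.63514591])}
```

View pics/top0.png

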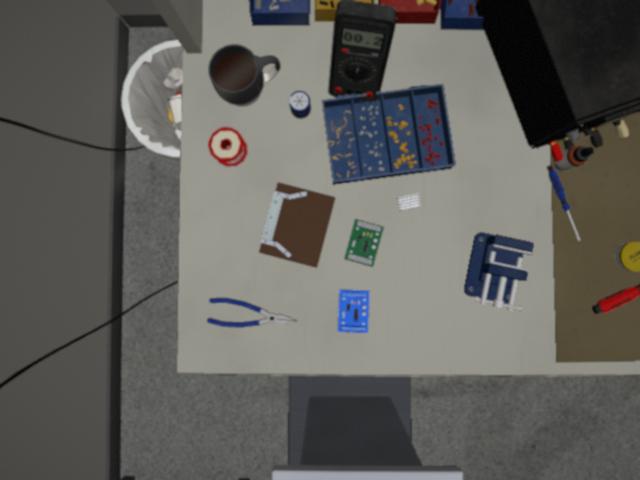

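View pics/side0.png

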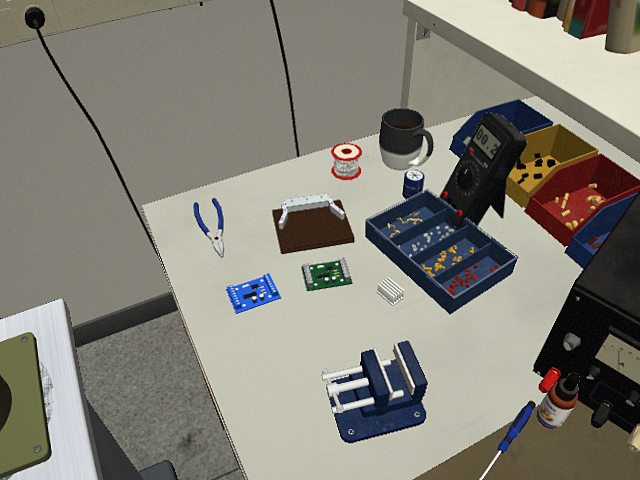

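```bash
cat > h.py <<'E'
from cell import *
import cv2,numpy as np
def ray(n,px,z):
    c=get_calibration(n);K=np.array([[c['fx'],0,c['cx']],[0,c['fy'],c['cy']],[0,0,1]])
    u=cv2.undistortPoints(np.float64(px).reshape(-1,1,2),K,c['dist']).reshape(-1,2)
    R=c['R'];o=-R.T@c['t'];d=np.c_[u,np.ones(len(u))]@R
    return (o+d*((z-o[2])/d[:,2])[:,None])[:,:2]
def big(mask,k=3,near=None):
    mask=cv2.morphologyEx(mask,cv2.MORPH_CLOSE,np.ones((k,k),np.uint8))
    cs,_=cv2.findContours(mask,cv2.RETR_EXTERNAL,cv2.CHAIN_APPROX_NONE)
    return max(cs,key=cv2.contourArea)
def brown(im):
    h=cv2.cvtColor(im,cv2.COLOR_BGR2HSV); m=cv2.inRange(h,(0,90,30),(20,255,130)); m[:,:230]=0;m[:170]=0;m[300:]=0;m[:,420:]=0;return m
def green(im):
    h=cv2.cvtColor(im,cv2.COLOR_BGR2HSV); m=cv2.inRange(h,(45,80,30),(90,255,255)); m[:150]=0;m[320:]=0;m[:,:230]=0;m[:,450:]=0;return m
def rect(n,c,z):
    w=ray(n,c.reshape(-1,2),z); r=cv2.minAreaRect((w*1000).astype(np.float32)); return r,cv2.boxPoints(r)
E
python3 - <<'E'
from h import *
for n in("top","side"):
    im=cv2.imread(f"pics/{n}0.png")
    for f,z in((brown,.012),(green,.0084)):
        c=big(f(im));r,b=rect(n,c,z);print(n,f.__name__,r,b.round(1).tolist(),cv2.contourArea(c))
im=cv2.imread("pics/top0.png")[165:290,235:435]
a=cv2.resize(im,None,fx=4,fy=4,interpolation=cv2.INTER_CUBIC)
cv2.imwrite("pics/c0.png",a)
E
```

```text
top brown ((558.5068969726562, 110.82807922363281), (78.79252624511719, 117.07117462158203), 75.55386352539062) [[492.0, 87.30000305175781], [605.4000244140625, 58.099998474121094], [625.0, 134.39999389648438], [511.70001220703125, 163.60000610351562]] 2746.0
top green ((531.3622436523438, 7.477140426635742), (47.0051155090332, 65.48250579833984), 74.75982666015625) [[493.6000061035156, -6.599999904632568], [556.7999877929688, -23.799999237060547], [569.0999755859375, 21.5], [506.0, 38.79999923706055]] 680.0
side brown ((560.0921020507812, 112.93927001953125), (106.93904113769531, 121.04109954833984), 75.38568115234375) [[488.0, 76.5], [605.2000122070312, 45.900001525878906], [632.0999755859375, 149.39999389648438], [515.0, 179.89999389648438]] 2450.0
side green ((532.1257934570312, 6.414398193359375), (50.17697525024414, 68.89176940917969), 74.36988830566406) [[492.20001220703125, -8.5], [558.5, -27.0], [572.0999755859375, 21.299999237060547], [505.70001220703125, 39.900001525878906]] 731.0
```

View pics/c0.png

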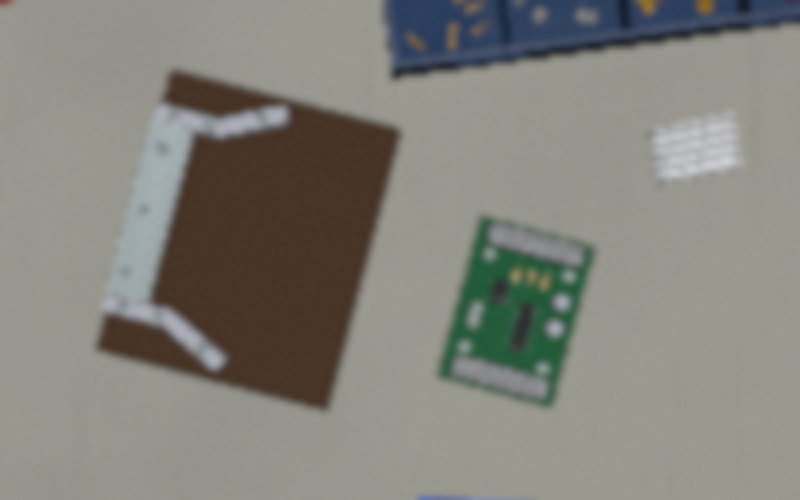

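The top view shows the jig with its front edge facing right (crop line (400,130)–(328,410)). The board is centred in front of it, within about 1° of square, with a gap of about 40 mm. I'll turn the tool first so its x axis lies along the jig's x.

```bash
python3 -m crank '{"travel":[[0,0,0],[0,0,0],[0,0,0],[0,0,0],[0,0,0],[0,0,0],[0,0,0]],"angular":[[0,0,-0.05],[0,0,-0.05],[0,0,-0.05],[0,0,-0.05],[0,0,-0.05],[0,0,-0.05],[0,0,0]]}' 0.57
cat >> h.py <<'E'
from scipy.spatial.transform import Rotation as Ro
def need(x,y,z):
    s=state();w=s['eef_rot'];R=Ro.from_quat([*w[1:],w[0]]).as_matrix()
    print('yaw',np.degrees(np.arctan2(R[1,0],R[0,0])).round(2),'units',(R.T@(np.array([x,y,z])-s['position'])/.075).round(3),R[:,2].round(3),s['position'].round(4),s['wrist_force'].round(2),s['grip_width'])
E
python3 -c "
from h import *
need(.5202,-.0375,.10)
im=cv2.imread('pics/top0.png')[165:290,235:435]
"
```

```text
t: 0.98
position: [0.2262, -0.5823, 0.2602]
eef_rot: [-0.0, 0.793, 0.61, 0.0]
wrist_force: [0.6, 0.6, 0.4]
grip_width: 0.0501
grasp_force: 0.0
yaw 75.14 units [8.024 1.927 2.144] [-0.     0.001 -1.   ] [ 0.2262 -0.5823  0.2602] [0.64 0.6  0.37] 0.05012952948904233
```

```bash
python3 -m crank '{"travel":[[0.73,0.175,0],[0.73,0.175,0],[0.73,0.175,0],[0.73,0.175,0],[0.73,0.175,0],[0.73,0.175,0],[0.73,0.175,0],[0.73,0.175,0]],"angular":[[0,0,0],[0,0,0],[0,0,0],[0,0,0],[0,0,0],[0,0,0],[0,0,0],[0,0,0]]}'
python3 -m crank '{"travel":[[0.73,0.175,0],[0.73,0.175,0],[0.73,0.175,0],[0,0,0.6],[0,0,0.6],[0,0,0.6],[0,0,0.6],[0,0,0.4]],"angular":[[0,0,0],[0,0,0],[0,0,0],[0,0,0],[0,0,0],[0,0,0],[0,0,0],[0,0,0]]}'
python3 -c "
from h import *
need(.5202,-.0375,.025)
cv2.imwrite('pics/s1.png',grab_frame('side')[190:340,230:430].repeat(4,0).repeat(4,1))"
```

```text
t: 1.98
position: [0.4403, -0.1842, 0.2608]
eef_rot: [0.0, 0.793, 0.609, 0.0]
wrist_force: [0.8, -1.1, -0.1]
grip_width: 0.0503
grasp_force: 0.0
t: 2.98
position: [0.519, -0.0369, 0.0488]
eef_rot: [-0.0, 0.793, 0.609, -0.001]
wrist_force: [0.3, 0.4, 0.8]
grip_width: 0.0502
grasp_force: 0.0
yaw 75.07 units [-0.003  0.018  0.318] [-0.001 -0.001 -1.   ] [ 0.519  -0.0369  0.0488] [0.26 0.38 0.78] 0.050171257370979404
```

View pics/s1.png

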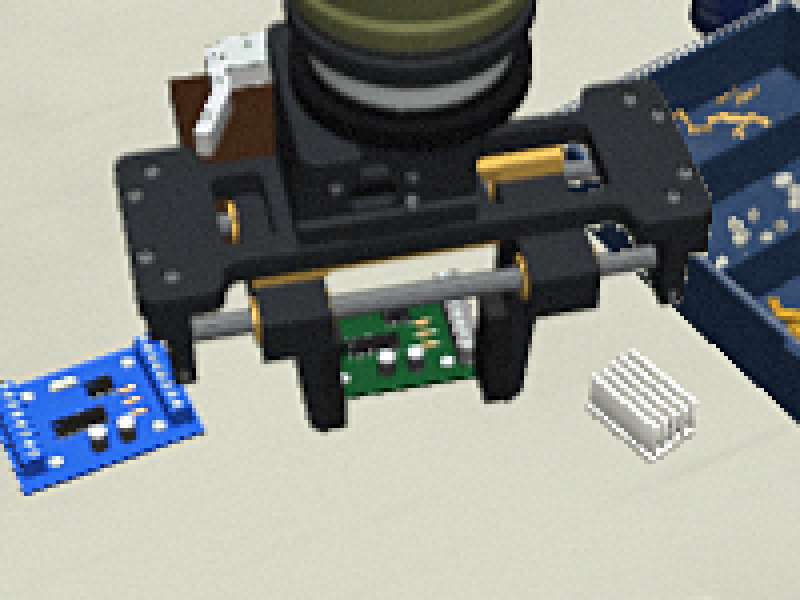

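The fingers are clear behind the trailing edge, at crop (325,425) and (500,395). Next I lower them and push.

```bash
python3 -m crank '{"travel":[[0,0.018,0.16],[0,0,0.17],[0,0,0],[0.1,0,0],[0.1,0,0],[0.1,0,0],[0.1,0,0],[0.08,0,0]],"angular":[[0,0,-0.002],[0,0,0],[0,0,0],[0,0,0],[0,0,0],[0,0,0],[0,0,0],[0,0,0]]}'
python3 -m crank '{"travel":[[0.05,0,0],[0.05,0,0],[0.03,0,0],[0,0,0]],"angular":[[0,0,0],[0,0,0],[0,0,0],[0,0,0]]}'
python3 -c "
from h import *
need(.5202,-.0375,.025)"
```

```text
t: 4.03
position: [0.5299, -0.0019, 0.0261]
eef_rot: [0.0, 0.79, 0.613, 0.0]
wrist_force: [-0.7, -0.4, 0.5]
grip_width: 0.0504
grasp_force: 0.5
t: 4.53
position: [0.5323, 0.0074, 0.0259]
eef_rot: [-0.0, 0.79, 0.613, 0.0]
wrist_force: [-0.3, 1.0, -0.3]
grip_width: 0.0502
grasp_force: 0.1
yaw 75.62 units [-0.619 -0.007  0.012] [ 0.  0. -1.] [0.5323 0.0074 0.0259] [-0.25  0.96 -0.3 ] 0.0501681418437994
```

```bash
for i in 1 2; do :; done
python3 -m crank '{"travel":[[0.03,0,0],[0.03,0,0],[0,0,0]],"angular":[[0,0,0],[0,0,0],[0,0,0]]}' | grep -E 'pos|force'
python3 -m crank '{"travel":[[0.02,0,0],[0,0,0]],"angular":[[0,0,0],[0,0,0]]}'| grep -E 'pos|force'
python3 -m crank '{"travel":[[0.02,0,0],[0,0,0]],"angular":[[0,0,0],[0,0,0]]}'| grep -E 'pos|force'
```

```text
position: [0.5335, 0.0119, 0.0259]
wrist_force: [0.8, 0.0, 0.6]
grasp_force: 0.0
position: [0.5335, 0.0124, 0.0259]
wrist_force: [-0.4, -1.2, -0.2]
grasp_force: 0.7
position: [0.5335, 0.0128, 0.0259]
wrist_force: [-1.4, -5.3, -0.2]
grasp_force: 2.6
```

```bash
python3 -c "
from h import *
need(.5202,-.0375,.025)
cv2.imwrite('pics/s2.png',grab_frame('side')[190:340,230:430].repeat(4,0).repeat(4,1))"
```

```text
yaw 75.55 units [-0.693 -0.004  0.014] [-0.001 -0.002 -1.   ] [0.5335 0.0128 0.0259] [-1.42 -5.26 -0.25] 0.05026236867535822
```

View pics/s2.png

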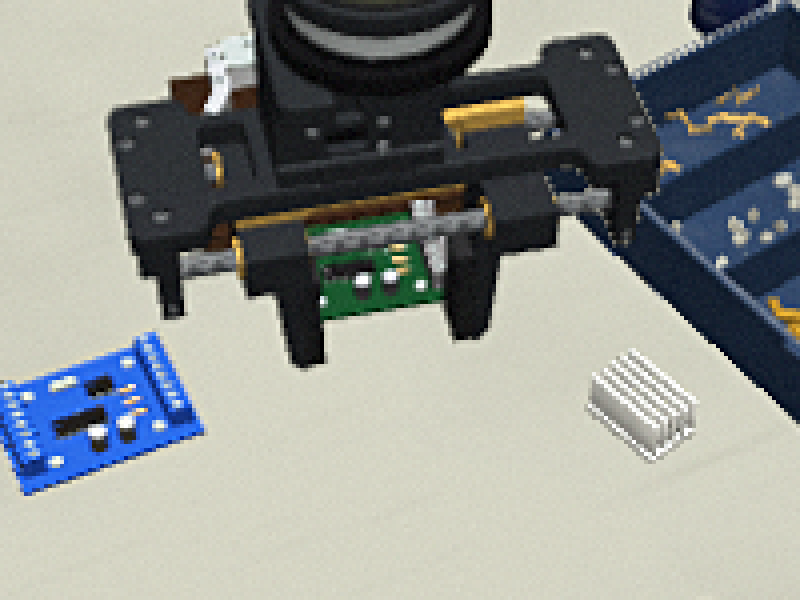

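The board is butted against the step with about 5.4 N. Now I tip it up along the arc.

```bash

python3 -m crank '{"travel":[[0.003,0,-0.04],[0.004,0,-0.04],[0,0,0]],"angular":[[0,0,0],[0,0,0],[0,0,0]]}' | grep -E 'pos|force'
python3 -m crank '{"travel":[[0.006,0,-0.04],[0.008,0,-0.04],[0,0,0]],"angular":[[0,0,0],[0,0,0],[0,0,0]]}' | grep -E 'pos|force'
```

```text
position: [0.5335, 0.0133, 0.032]
wrist_force: [-0.7, -5.4, 0.5]
grasp_force: 3.1
position: [0.5338, 0.0143, 0.0381]
wrist_force: [-0.6, -5.3, 0.8]
grasp_force: 3.0
```

```bash
python3 -c "
from h import *
cv2.imwrite('pics/s3.png',grab_frame('side')[210:310,260:380].repeat(6,0).repeat(6,1))"
```

```text
(no output)
```

View pics/s3.png

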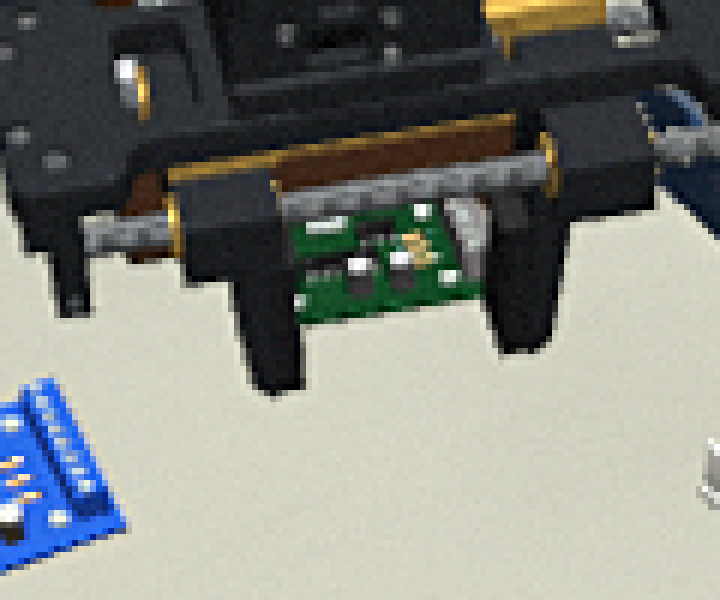

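Force stays steady while the fingers advance along the arc, and the board edge keeps its height on the fingers, so it is tipping. Continuing.

```bash

python3 -m crank '{"travel":[[0.011,0,-0.04],[0.013,0,-0.04],[0,0,0]],"angular":[[0,0,0],[0,0,0],[0,0,0]]}' | grep -E 'pos|force'
python3 -m crank '{"travel":[[0.017,0,-0.04],[0.02,0,-0.04],[0,0,0]],"angular":[[0,0,0],[0,0,0],[0,0,0]]}' | grep -E 'pos|force'
python3 -m crank '{"travel":[[0.024,0,-0.04],[0.028,0,-0.04],[0,0,0]],"angular":[[0,0,0],[0,0,0],[0,0,0]]}' | grep -E 'pos|force'
```

```text
position: [0.5342, 0.0161, 0.0442]
wrist_force: [-1.9, -5.9, 2.0]
grasp_force: 3.0
position: [0.5349, 0.0188, 0.0502]
wrist_force: [-1.4, -5.6, 3.5]
grasp_force: 3.1
position: [0.5366, 0.0237, 0.0563]
wrist_force: [-0.4, -4.4, 1.8]
grasp_force: 2.3
```

```bash

python3 -m crank '{"travel":[[0.034,0,-0.04],[0.038,0,-0.04],[0,0,0]],"angular":[[0,0,0],[0,0,0],[0,0,0]]}' | grep -E 'pos|force'
python3 -c "
from h import *
cv2.imwrite('pics/s4.png',grab_frame('side')[200:300,260:380].repeat(6,0).repeat(6,1))"
```

```text
position: [0.5378, 0.0281, 0.0623]
wrist_force: [-0.7, -6.2, 4.0]
grasp_force: 3.0
```

View pics/s4.png

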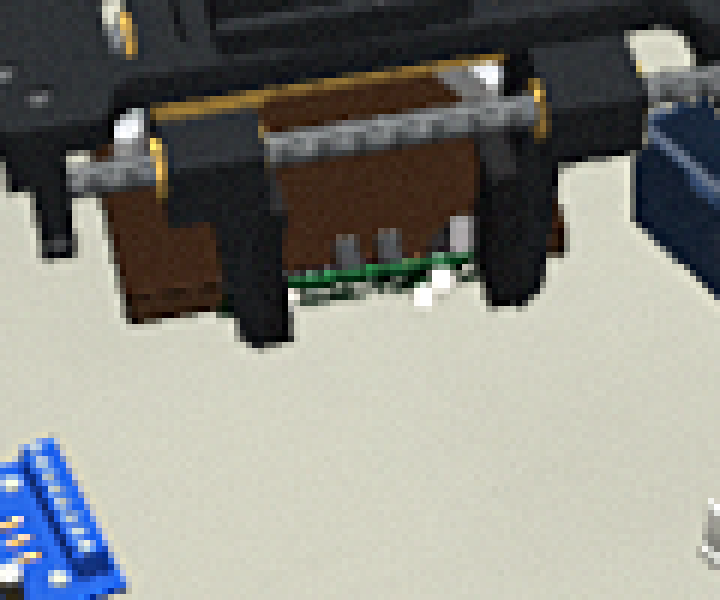

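The board is now seen edge-on at (380,275), tilted about 45° and level between the two fingers. Continuing over.

```bash

python3 -m crank '{"travel":[[0.045,0,-0.04],[0.055,0,-0.04],[0,0,0]],"angular":[[0,0,0],[0,0,0],[0,0,0]]}' | grep -E 'pos|force'
python3 -m crank '{"travel":[[0.05,0,-0.03],[0.052,0,-0.025],[0,0,0]],"angular":[[0,0,0],[0,0,0],[0,0,0]]}' | grep -E 'pos|force'
python3 -m crank '{"travel":[[0.06,0,-0.02],[0.065,0,-0.018],[0,0,0]],"angular":[[0,0,0],[0,0,0],[0,0,0]]}' | grep -E 'pos|force'
python3 -c "
from h import *
cv2.imwrite('pics/s5.png',grab_frame('side')[180:280,260:380].repeat(6,0).repeat(6,1))"
```

```text
position: [0.5405, 0.0387, 0.0682]
wrist_force: [0.6, -0.6, 0.2]
grasp_force: 0.3
position: [0.5419, 0.0448, 0.0722]
wrist_force: [-0.1, 0.3, 0.1]
grasp_force: 0.1
position: [0.5443, 0.0538, 0.0751]
wrist_force: [-0.2, 0.2, 0.5]
grasp_force: 0.2
```

View pics/s5.png

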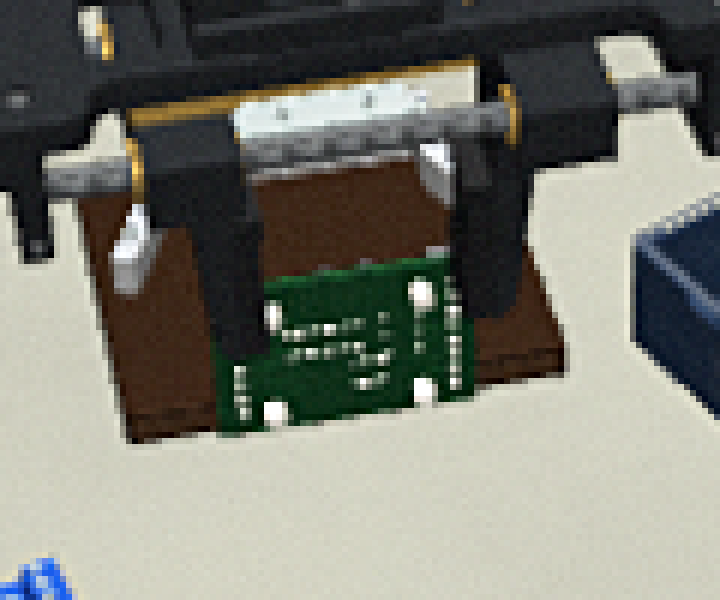

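The board stands nearly upright with its solder side towards me. Now I push it on over.

```bash

python3 -m crank '{"travel":[[0.06,0,0.01],[0.06,0,0],[0.06,0,0],[0,0,0]],"angular":[[0,0,0],[0,0,0],[0,0,0],[0,0,0]]}' | grep -E 'pos|force'
python3 -m crank '{"travel":[[0.06,0,0],[0.06,0,0],[0.06,0,0],[0,0,0]],"angular":[[0,0,0],[0,0,0],[0,0,0],[0,0,0]]}' | grep -E 'pos|force|t:'
python3 -c "
from h import *
cv2.imwrite('pics/s6.png',grab_frame('side')[170:280,250:390].repeat(5,0).repeat(5,1))"
```

```text
position: [0.5476, 0.0669, 0.0742]
wrist_force: [0.3, 0.0, -0.3]
grasp_force: 0.7
t: 9.98
position: [0.5507, 0.0799, 0.0742]
eef_rot: [-0.0, 0.79, 0.613, 0.0]
wrist_force: [-0.4, 0.0, 0.2]
grasp_force: 0.0
```

View pics/s6.png

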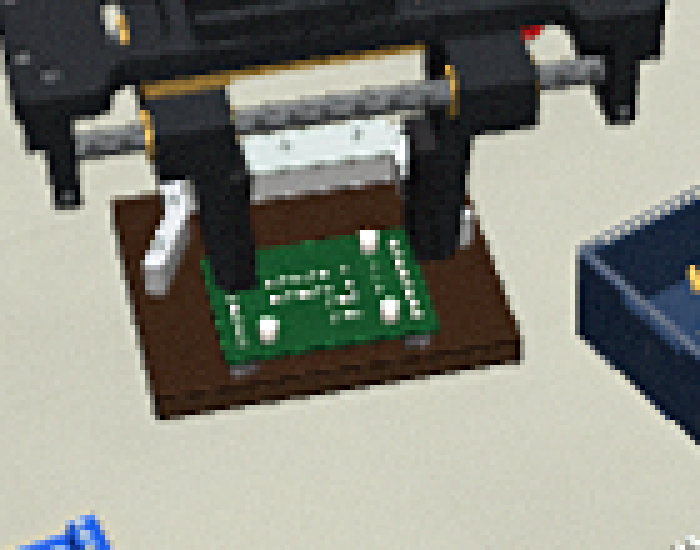

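The board is down on the plate with its solder side up. Next I back the fingers off and measure.

```bash

python3 -m crank '{"travel":[[-0.4,0,0],[-0.4,0,0],[-0.3,0,0],[0,0,0]],"angular":[[0,0,0],[0,0,0],[0,0,0],[0,0,0]]}' | grep -E 'pos|force'
python3 - <<'E'
from h import *
need(.55,.08,.05)
for n in("side","top"):
    im=grab_frame(n);cv2.imwrite(f'pics/{n}7.png',im)
    h=cv2.cvtColor(im,cv2.COLOR_BGR2HSV); m=cv2.inRange(h,(45,80,30),(90,255,255)); m[:170]=0;m[320:]=0;m[:,:230]=0;m[:,450:]=0
    c=big(m,5);r,b=rect(n,c,.0244);print(n,r,b.round(1).tolist(),cv2.contourArea(c))
E
```

```text
position: [0.5295, -0.0031, 0.0741]
wrist_force: [0.3, -0.1, -0.3]
grasp_force: 0.0
yaw 75.4 units [ 1.142 -0.015  0.319] [-0.001 -0.002 -1.   ] [ 0.5295 -0.0031  0.0741] [ 0.25 -0.06 -0.27] 0.0503221810087862
side ((565.2482299804688, 91.28900909423828), (13.291176795959473, 45.98775100708008), 76.30177307128906) [[541.2999877929688, 90.30000305175781], [586.0, 79.4000015258789], [589.2000122070312, 92.30000305175781], [544.5, 103.19999694824219]] 118.5
top ((552.3528442382812, 94.54822540283203), (48.78923797607422, 70.50041198730469), 75.67127990722656) [[512.2000122070312, 79.5999984741211], [580.5, 62.20000076293945], [592.5, 109.5], [524.2000122070312, 126.9000015258789]] 1210.0
```

```bash

python3 -m crank '{"travel":[[0,0,0.23],[0,0,0.238],[0.25,0,0],[0.25,0,0],[0.2,0,0],[0.1,0,0],[0.06,0,0],[0,0,0]],"angular":[[0,0,0],[0,0,0],[0,0,0],[0,0,0],[0,0,0],[0,0,0],[0,0,0],[0,0,0]]}' | grep -E 'pos|force'
python3 -m crank '{"travel":[[0.05,0,0],[0.05,0,0],[0.05,0,0],[0.05,0,0],[0.05,0,0],[0.05,0,0],[0,0,0]],"angular":[[0,0,0],[0,0,0],[0,0,0],[0,0,0],[0,0,0],[0,0,0],[0,0,0]]}' | grep -E 'pos|force'
python3 - <<'E'
from h import *
need(.55,.08,.039)
for n in("side","top"):
    im=grab_frame(n);cv2.imwrite(f'pics/{n}8.png',im)
im=cv2.imread('pics/side8.png')[170:280,250:390].repeat(5,0).repeat(5,1);cv2.imwrite('pics/s8.png',im)
E
```

```text
position: [0.5463, 0.0615, 0.0392]
wrist_force: [-0.3, 0.1, 0.1]
grasp_force: 0.0
position: [0.552, 0.0842, 0.0391]
wrist_force: [0.5, 0.3, 0.3]
grasp_force: 0.0
yaw 75.64 units [-0.061 -0.011  0.001] [ 0.     0.001 -1.   ] [0.552  0.0842 0.0391] [0.55 0.34 0.27] 0.04995028177165263
```

View pics/s8.png

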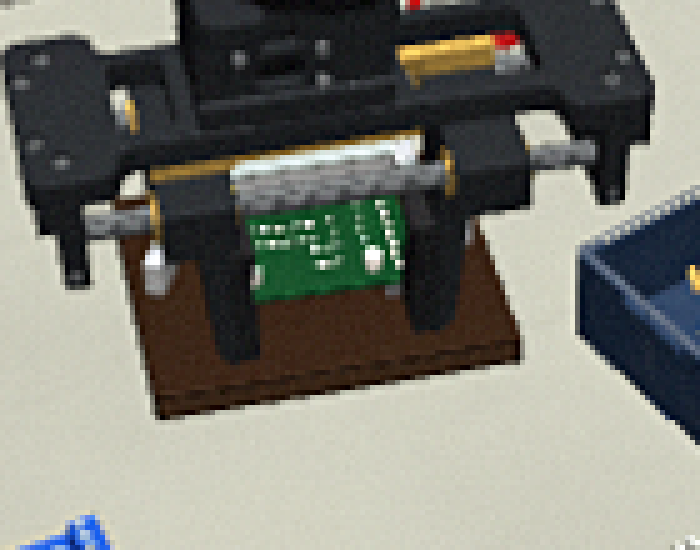

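```bash

python3 -m crank '{"travel":[[0.04,0,0],[0.04,0,0],[0.04,0,0],[0,0,0]],"angular":[[0,0,0],[0,0,0],[0,0,0],[0,0,0]]}' | grep -E 'pos|force'
python3 -m crank '{"travel":[[0.03,0,0],[0,0,0]],"angular":[[0,0,0],[0,0,0]]}' | grep -E 'pos|force'
python3 -m crank '{"travel":[[0.03,0,0],[0,0,0]],"angular":[[0,0,0],[0,0,0]]}' | grep -E 'pos|force'
python3 -c "
from h import *
need(.55,.08,.039)"
```

```text
position: [0.5542, 0.0928, 0.0391]
wrist_force: [0.2, -0.3, 0.2]
grasp_force: 0.0
position: [0.5546, 0.0947, 0.0391]
wrist_force: [-0.4, 0.5, -0.0]
grasp_force: 0.0
position: [0.555, 0.0958, 0.0391]
wrist_force: [0.3, -3.0, 0.6]
grasp_force: 1.1
yaw 75.58 units [-0.221 -0.012  0.001] [-0.    -0.001 -1.   ] [0.555  0.0958 0.0391] [ 0.3  -2.97  0.63] 0.05030847667864493
```

```bash

python3 -m crank '{"travel":[[0.02,0,0],[0,0,0]],"angular":[[0,0,0],[0,0,0]]}' | grep -E 'pos|force'
python3 -m crank '{"travel":[[0.02,0,0],[0,0,0],[0,0,0]],"angular":[[0,0,0],[0,0,0],[0,0,0]]}' | grep -E 'pos|force'
python3 -c "
from h import *
need(.55,.08,.039)"
```

```text
position: [0.5551, 0.096, 0.039]
wrist_force: [-0.2, -5.0, 1.8]
grasp_force: 2.5
position: [0.5551, 0.0962, 0.039]
wrist_force: [-1.4, -7.5, 2.7]
grasp_force: 3.5
yaw 75.49 units [-0.226 -0.012  0.001] [-0.002 -0.005 -1.   ] [0.5551 0.0962 0.039 ] [-1.41 -7.53  2.66] 0.0501269859784576
```

It is solid against the stop. I back off, lift and check.

```bash

python3 -m crank '{"travel":[[-0.2,0,0],[-0.5,0,0],[-0.6,0,-0.2],[-0.6,0,-0.4],[-0.6,0,-0.4],[0,0,0]],"angular":[[0,0,0],[0,0,0],[0,0,0],[0,0,0],[0,0,0],[0,0,0]]}' | grep -E 't:|pos|force'
python3 - <<'E'
from h import *
im=grab_frame("top");cv2.imwrite('pics/top9.png',im);s=grab_frame("side");cv2.imwrite('pics/side9.png',s)
c=big(green(im),5);r,b=rect("top",c,.0244);print(r,b.round(1).tolist())
a=cv2.resize(im[175:275,250:345],None,fx=6,fy=6,interpolation=2);e=cv2.resize(s[180:280,255:375],None,fx=6,fy=6,interpolation=2)[:, :]
cv2.imwrite('pics/c9.png',cv2.resize(np.hstack([a,e]),(800,372)))
E
```

```text
t: 14.98
position: [0.509, -0.0871, 0.1158]
eef_rot: [0.002, 0.793, 0.61, 0.0]
wrist_force: [0.5, 0.3, -0.7]
grasp_force: 0.0
((560.8099975585938, 127.20149993896484), (46.05268859863281, 70.52413177490234), 74.4437026977539) [[520.7000122070312, 114.5], [588.5999755859375, 95.5999984741211], [601.0, 139.89999389648438], [533.0, 158.8000030517578]]
```

View pics/c9.png

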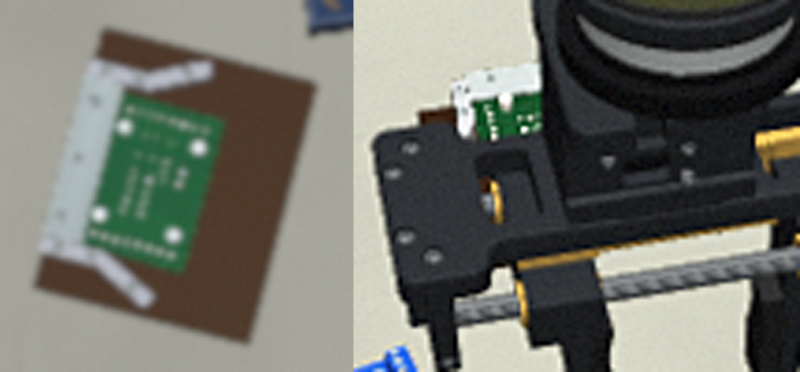

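The board is under the lip between the rails, about square. I'll fit lines to the edges to check.

```bash
python3 - <<'E'
from h import *
im=cv2.imread('pics/top9.png')
B=cv2.resize(im,None,fx=6,fy=6,interpolation=cv2.INTER_CUBIC).astype(float)
def edge(f,thr,z,lo,hi,last=True):
    # lines sampled along jig x in world frame
    x=np.array([.2504,.9681]);y=np.array([-.9681,.2504]);o=np.array([.5481,.0704])
    c=get_calibration('top');K=np.array([[c['fx'],0,c['cx']],[0,c['fy'],c['cy']],[0,0,1]])
    out=[]
    for v in np.arange(-.028,.0281,.002) :
        u=np.arange(lo,hi,.0001);P=np.c_[o+u[:,None]*x+v*y,np.full(len(u),z)]
        p=cv2.projectPoints(P,cv2.Rodrigues(c['R'])[0],c['t'],K,c['dist'])[0].reshape(-1,2).astype(np.float32)
        g=cv2.remap(f,p[:,:1],p[:,1:],cv2.INTER_LINEAR).ravel()
        a,b=g[:15].mean(),g[-15:].mean();i=np.argmax((g>(a+b)/2)==(b>a));out.append((v,u[i]))
    out=np.array(out);k=np.polyfit(*out.T,1);r=out[:,1]-np.polyval(k,out[:,0]);o2=out[abs(r)<2*r.std()+1e-9];k=np.polyfit(*o2.T,1)
    print('deg',np.degrees(np.arctan(k[0])).round(2),'at mm',(k[1]*1000).round(2),'res',(r.std()*1000).round(2))
f=im.astype(np.float32)
edge(f.sum(2),0,.012,-.008,.008)
gr=f[:,:,1]-f[:,:,2]
edge(gr,0,.0244,.026,.041)
edge(f[:,:,0],0,.0295,.074,.092)
t0=cv2.imread('pics/top0.png').astype(np.float32)
edge(t0.sum(2),0,.012,-.008,.008)
edge(t0[:,:,0],0,.0295,.074,.092)
E
```

```text
deg -0.08 at mm 0.33 res 0.09
deg 0.97 at mm 35.29 res 0.35
deg -2.28 at mm 80.91 res 2.5
deg -0.08 at mm 0.33 res 0.08
deg 0.12 at mm 81.43 res 0.16
```

The lead edge is about 1° off square and about 1 mm short: the jig −y side lags. I'll push that side with the tool turned slightly, then finish square.

```bash

python3 -m crank '{"travel":[[0.6,0,0.4],[0.6,0,0.4],[0.6,0,0.2],[0.45,0,0],[0,0,0],[0,0,0]],"angular":[[0,0,0],[0,0,0],[0,0,0],[0,0,0],[0,0,-0.015],[0,0,0]]}' | grep -E 't:|pos|force'
python3 -c "
from h import *
need(.555,.0958,.039)"
```

```text
t: 15.82
position: [0.5505, 0.0817, 0.0385]
eef_rot: [-0.0, 0.775, 0.632, -0.001]
wrist_force: [0.2, 0.3, 0.2]
grasp_force: 0.0
yaw 78.41 units [ 0.197  0.021 -0.007] [-0.001 -0.    -1.   ] [0.5505 0.0817 0.0385] [0.18 0.3  0.23] 0.050273906916280794
```

```bash

python3 -m crank '{"travel":[[0.07,0,0],[0.07,0,0],[0.02,0,0],[0,0,0]],"angular":[[0,0,0],[0,0,0],[0,0,0],[0,0,0]]}' | grep -E 'pos|force'
python3 -m crank '{"travel":[[0.03,0,0],[0,0,0]],"angular":[[0,0,0],[0,0,0]]}' | grep -E 'pos|force'
python3 -m crank '{"travel":[[0.03,0,0],[0,0,0]],"angular":[[0,0,0],[0,0,0]]}' | grep -E 'pos|force'
python3 -c "
from h import *
need(.555,.0958,.039);print(state()['torque'])"
```

```text
position: [0.5538, 0.093, 0.0391]
wrist_force: [0.2, -0.8, -0.7]
grasp_force: 0.0
position: [0.5542, 0.0945, 0.0391]
wrist_force: [0.0, -1.9, 0.7]
grasp_force: 0.7
position: [0.5546, 0.0962, 0.039]
wrist_force: [0.6, -5.0, 0.2]
grasp_force: 6.4
yaw 78.24 units [-0.004  0.006 -0.   ] [-0.    -0.002 -1.   ] [0.5546 0.0962 0.039 ] [ 0.61 -5.04  0.17] 0.05058204540247507
[-0.95157423 -0.25940545 -0.13012918]
```

```bash

python3 -m crank '{"travel":[[0.025,0,0],[0,0,0]],"angular":[[0,0,0],[0,0,0]]}' | grep -E 'pos|force'
python3 -m crank '{"travel":[[-0.1,0,0],[0,0,0],[0.06,0,0],[0.03,0,0],[0,0,0]],"angular":[[0,0,0],[0,0,0.015],[0,0,0],[0,0,0],[0,0,0]]}' | grep -E 'pos|force'
python3 -c "
from h import *
need(.555,.0958,.039);print(state()['torque'])"
```

```text
position: [0.5547, 0.0965, 0.039]
wrist_force: [0.6, -7.7, 0.9]
grasp_force: 7.7
position: [0.5546, 0.0964, 0.0391]
wrist_force: [-0.7, -6.3, 1.0]
grasp_force: 3.2
yaw 75.58 units [-0.006  0.007  0.001] [-0.002 -0.004 -1.   ] [0.5546 0.0964 0.0391] [-0.67 -6.3   0.96] 0.050260949884389054
[-1.25926443 -0.02226101  0.07283399]
```

```bash

python3 -m crank '{"travel":[[0.03,0,0],[0.03,0,0],[0,0,0],[0,0,0]],"angular":[[0,0,0],[0,0,0],[0,0,0],[0,0,0]]}' | grep -E 'pos|force'
python3 -m crank '{"travel":[[-0.4,0,0],[-0.6,0,0],[-0.6,0,-0.2],[-0.6,0,-0.4],[-0.6,0,-0.4],[0,0,0]],"angular":[[0,0,0],[0,0,0],[0,0,0],[0,0,0],[0,0,0],[0,0,0]]}' | grep -E 't:|pos|force'
cat > m.py <<'E'
from h import *
im=grab_frame('top');cv2.imwrite('pics/top10.png',im)
c=get_calibration('top');K=np.array([[c['fx'],0,c['cx']],[0,c['fy'],c['cy']],[0,0,1]])
x=np.array([.2504,.9681]);y=np.array([-.9681,.2504]);o=np.array([.5481,.0704])
def edge(f,z,A,B,along=True,name=''):
    out=[]
    u=np.arange(*A,.0001)
    for v in np.arange(*B,.002):
        Q=o+u[:,None]*x+v*y if along else o+v*x+u[:,None]*y
        p=cv2.projectPoints(np.c_[Q,np.full(len(u),z)],cv2.Rodrigues(c['R'])[0],c['t'],K,c['dist'])[0].reshape(-1,2).astype(np.float32)
        g=cv2.remap(f,p[:,:1],p[:,1:],cv2.INTER_LINEAR).ravel()
        a,b=g[:15].mean(),g[-15:].mean();out.append((v,u[np.argmax((g>(a+b)/2)==(b>a))]))
    out=np.array(out);k=np.polyfit(*out.T,1)
    for _ in range(2):
        r=out[:,1]-np.polyval(k,out[:,0]);out=out[abs(r)<2*r.std()+1e-9];k=np.polyfit(*out.T,1)
    print(name,'deg',np.degrees(np.arctan(k[0])).round(2),'at mm',(np.polyval(k,np.mean(B))*1000).round(2),'res',(r.std()*1000).round(2),len(out))
f=im.astype(np.float32);gr=f[:,:,1]-f[:,:,2]
edge(f.sum(2),.012,(-.008,.008),(-.028,.0281),name='front')
edge(gr,.0244,(.026,.041),(-.030,.0301),name='lead')
edge(gr,.0244,(.030,.042),(.044,.07),False,'+y side')
edge(gr,.0244,(-.040,-.028),(.044,.07),False,'-y side')
a=cv2.resize(im[175:275,250:345],None,fx=6,fy=6,interpolation=2);cv2.imwrite('pics/c10.png',a)
E
python3 m.py
```

```text
position: [0.5548, 0.0968, 0.039]
wrist_force: [-2.5, -12.4, 5.3]
grasp_force: 6.2
t: 18.95
position: [0.5042, -0.1047, 0.1159]
eef_rot: [0.002, 0.792, 0.61, 0.0]
wrist_force: [-0.0, 0.0, -0.2]
grasp_force: 0.0
front deg -0.07 at mm 0.32 res 0.09 28
lead deg 1.03 at mm 35.28 res 0.3 29
+y side deg -2.81 at mm 37.76 res 0.17 14
-y side deg 0.24 at mm -33.13 res 0.15 14
```

View pics/c10.png

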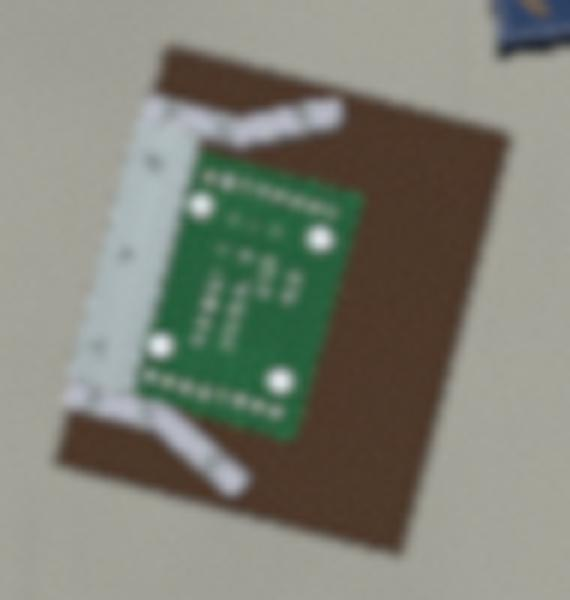

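```bash
python3 - <<'E'
from h import *
im=cv2.imread('pics/top10.png')
x=np.array([.2504,.9681]);y=np.array([-.9681,.2504]);o=np.array([.5481,.0704])
C=np.array([[200,205],[160,345],[320,238],[281,380]])/6.-.4+[250,175]
P=[]
B=cv2.resize(im,None,fx=1,fy=1).astype(float);w=B[:,:,2]
for c in C:
    X,Y=np.meshgrid(range(640),range(480));m=((X-c[0])**2+(Y-c[1])**2<3.6**2)
    a=np.clip(w-90,0,None)*m;P.append([(X*a).sum()/a.sum(),(Y*a).sum()/a.sum()])
W=ray('top',P,.0304)-o;J=np.c_[W@x,W@y]*1000;print(np.round(P,2),J.round(2),J.mean(0))
d=lambda i,j:J[j]-J[i]
for i,j in((0,1),(2,3)):v=d(i,j);print('across',np.degrees(np.arctan2(v[0],v[1])).round(2),np.hypot(*v))
for i,j in((0,2),(1,3)):v=d(j,i);print('along',np.degrees(np.arctan2(-v[1],v[0])).round(2),np.hypot(*v))
E
```

```text
[[282.55 208.6 ]
 [275.65 232.  ]
 [302.88 214.3 ]
 [296.2  238.03]] [[ 77.7  -18.2 ]
 [ 78.68  21.55]
 [ 43.24 -17.64]
 [ 43.81  22.49]] [60.85419484  2.05120449]
across 1.42 39.76341006687016
across 0.81 40.13389557033787
along 0.94 34.463619676436124
along 1.55 34.88509546473966
```

The spacers confirm it: the board is about 1.1° askew and about 2 mm towards the +y rail. I'll nudge its +y side at the free front corner with one finger, which shifts and squares it, then press home again.

```bash
cat >> h.py <<'E'
def needj(u,v,z):
    p=np.array([.5481,.0704])+u*np.array([.2504,.9681])+v*np.array([-.9681,.2504]); need(*p,z)
    q=state()['position'][:2]-[.5481,.0704];print('jig',q@[.2504,.9681]*1000,q@[-.9681,.2504]*1000)
E
python3 -m crank '{"travel":[[0.5,0,0.5],[0.5,0,0.5],[0.2,0,0],[0,0,0]],"angular":[[0,0,0],[0,0,0],[0,0,0],[0,0,0]]}' 0.95 | grep -E 'pos|force|wid'
python3 -c "
from h import *
needj(.033,.002,.039)"
```

```text
position: [0.5268, -0.0112, 0.0396]
wrist_force: [0.2, -0.2, 0.7]
grip_width: 0.0836
grasp_force: 0.0
yaw 75.82 units [ 1.565 -0.015  0.009] [ 0.     0.001 -1.   ] [ 0.5268 -0.0112  0.0396] [ 0.23 -0.22  0.72] 0.0835883353215382
jig -84.34718720560636 0.18836837219293004
```

```bash

python3 -m crank '{"travel":[[0.4,-0.02,0],[0.5,0,0],[0.4,0,0],[0.2,0,0],[0.06,0,0],[0,0,0]],"angular":[[0,0,0.001],[0,0,0],[0,0,0],[0,0,0],[0,0,0],[0,0,0]]}' | grep -E 'pos|force|wid'
python3 -c "
from h import *
needj(.033,-.004,.039)"
```

```text
position: [0.5542, 0.0985, 0.0394]
wrist_force: [-0.2, -0.2, -0.3]
grip_width: 0.084
grasp_force: 0.0
yaw 75.33 units [0.057 0.068 0.005] [-0.    -0.002 -1.   ] [0.5542 0.0985 0.0394] [-0.23 -0.16 -0.31] 0.08403722380117232
jig 28.730767461698363 1.0892012584406843
```

```bash

python3 -m crank '{"travel":[[0.055,0,0],[0,0.03,0],[0,0.03,0],[0,0,0]],"angular":[[0,0,0],[0,0,0],[0,0,0],[0,0,0]]}' | grep -E 'force'
python3 -c "
from h import *
needj(.033,-.004,.039)"
python3 -m crank '{"travel":[[0,0.02,0],[0,0,0]],"angular":[[0,0,0],[0,0,0]]}' | grep -E 'force'
python3 -m crank '{"travel":[[0,0.02,0],[0,0,0]],"angular":[[0,0,0],[0,0,0]]}' | grep -E 'force'
python3 -c "
from h import *
needj(.033,-.004,.039)"
```

```text
wrist_force: [-0.6, -0.1, -0.5]
grasp_force: 0.0
yaw 75.39 units [-0.018  0.008  0.001] [ 0. -0. -1.] [0.56   0.1028 0.0391] [-0.6  -0.05 -0.49] 0.08389357300946466
jig 34.33081670115524 -3.391909715800036
wrist_force: [-0.2, 0.9, -0.1]
grasp_force: 0.0
wrist_force: [0.0, 0.5, -0.3]
grasp_force: 0.0
yaw 75.42 units [-0.021 -0.028  0.001] [ 0. -0. -1.] [0.5627 0.1024 0.039 ] [ 0.02  0.53 -0.32] 0.08356106218351282
jig 34.5839147465313 -6.112517440988001
```

```bash

python3 -m crank '{"travel":[[0,0.012,0],[0,0,0]],"angular":[[0,0,0],[0,0,0]]}' | grep -E 'force'
python3 -m crank '{"travel":[[0,-0.08,0],[-0.3,0,0],[-0.3,0,0],[0,0,0]],"angular":[[0,0,0],[0,0,0],[0,0,0],[0,0,0]]}' 0.95 | grep -E 'force'
python3 -m crank '{"travel":[[0,0,0],[0,0,0],[0,0,0],[0,0,0]],"angular":[[0,0,0],[0,0,0],[0,0,0],[0,0,0]]}' 0.57 | grep -E 'force|wid'
python3 -c "
from h import *
needj(.012,0,.039)"
```

```text
wrist_force: [-0.5, -0.1, 0.1]
grasp_force: 0.2
wrist_force: [-0.3, 0.8, 0.3]
grasp_force: 0.0
wrist_force: [-0.9, -0.3, 0.0]
grip_width: 0.0501
grasp_force: 0.0
yaw 75.46 units [ 0.292 -0.011  0.001] [ 0.  0. -1.] [0.5464 0.0606 0.0391] [-0.88 -0.33  0.02] 0.05008618503872249
jig -9.904416064149446 -0.8278497444151317
```

```bash

python3 -m crank '{"travel":[[0.15,-0.011,0],[0.15,0,0],[0.08,0,0],[0.05,0,0],[0.04,0,0],[0.02,0,0],[0,0,0]],"angular":[[0,0,0],[0,0,0],[0,0,0],[0,0,0],[0,0,0],[0,0,0],[0,0,0]]}' | grep -E 'force'
python3 -m crank '{"travel":[[0.03,0,0],[0,0,0]],"angular":[[0,0,0],[0,0,0]]}' | grep -E 'force'
python3 -c "
from h import *
needj(.027,0,.039);print(state()['torque'])"
```

```text
wrist_force: [-0.5, -0.1, 0.6]
grasp_force: 0.1
wrist_force: [-1.6, -5.3, 0.6]
grasp_force: 2.5
yaw 75.35 units [ 0.006 -0.001 -0.001] [-0.002 -0.003 -1.   ] [0.5548 0.0961 0.0389] [-1.6  -5.33  0.64] 0.05031586889580366
jig 26.513127217148863 -0.04426890803109535
[-1.06904588  0.17686677  0.0940314 ]
```

```bash

python3 -m crank '{"travel":[[0.04,0,0],[0,0,0],[0,0,0]],"angular":[[0,0,0],[0,0,0],[0,0,0]]}' | grep -E 'force|pos'
python3 -m crank '{"travel":[[-0.4,0,0],[-0.6,0,0],[-0.6,0,-0.2],[-0.6,0,-0.4],[-0.6,0,-0.4],[0,0,0]],"angular":[[0,0,0],[0,0,0],[0,0,0],[0,0,0],[0,0,0],[0,0,0]]}' | grep -E 't:|force'
cat > sp.py <<'E'
from h import *
im=grab_frame('top');cv2.imwrite('pics/top11.png',im)
x=np.array([.2504,.9681]);y=np.array([-.9681,.2504]);o=np.array([.5481,.0704])
w=im[:,:,2].astype(float);X,Y=np.meshgrid(range(640),range(480));P=[]
for c in [[282.6,208.6],[275.7,232],[302.9,214.3],[296.2,238]]:
    c=np.array(c)
    for _ in range(6):
        a=np.clip(w-90,0,None)*((X-c[0])**2+(Y-c[1])**2<3.6**2);c=np.array([(X*a).sum(),(Y*a).sum()])/a.sum()
    P.append(c)
W=ray('top',P,.0304)-o;J=np.c_[W@x,W@y]*1000;print(J.round(2),J.mean(0))
for i,j in((0,1),(2,3)):v=J[j]-J[i];print('across',np.degrees(np.arctan2(v[0],v[1])).round(2),np.hypot(*v))
for i,j in((0,2),(1,3)):v=J[i]-J[j];print('along',np.degrees(np.arctan2(-v[1],v[0])).round(2),np.hypot(*v))
E
python3 sp.py;python3 m.py
```

```text
position: [0.5548, 0.0965, 0.0388]
wrist_force: [-1.1, -9.4, 2.1]
grasp_force: 4.6
t: 24.75
eef_rot: [0.002, 0.793, 0.609, 0.001]
wrist_force: [0.3, -0.1, 0.3]
grasp_force: 0.0
[[ 81.22 -19.88]
 [ 79.96  20.04]
 [ 44.14 -19.79]
 [ 44.11  19.97]] [62.35580454  0.08374586]
across -1.81 39.933532402695676
across -0.05 39.761985653603276
along 0.13 37.07374546845927
along -0.11 35.84600603619131
front deg -0.1 at mm 0.31 res 0.08 28
lead deg 0.21 at mm 35.94 res 0.25 29
+y side deg -1.6 at mm 35.21 res 0.16 14
-y side deg 1.34 at mm -35.66 res 0.11 14
```

The board is now centred (0.1 mm) and square: the lead spacers read −0.05°, and their distance from the front edge matches the fully home position to about 0.2 mm. The robot is clear.

```bash
python3 -c "
from cell import *
print(hand_in())"
```

```text
the job is handed in; nothing more can be done
None
```

The board is flipped onto the jig solder side up, measured square and home against the back stop under the lip to about 0.2 mm. The job was handed in at about 25 s with the robot clear, and I saw no contact with the reel, pliers or heat sink but did not re-measure them.

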